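Close the rivet jar with the lid that fits

TASK

The white stoneware jar of rivets stands open. Of the three wooden lids lying on the bench, pick the one whose size fits this jar and put it on by its knob, so that its plug sits in the mouth and its rim lies flat on the jar. Leave the other two lids where they lie, keep the jar upright, and let go of the lid.

Things in the scene. Friction and masses are not known exactly. Their poses are not given: they have to be found in the camera images.
- jar_mouth (a point): centre of the open mouth, level with the top of the rim, of a loose, heavy (about 0.9 kg) white stoneware jar with a blue band, holding small metal rivets: outside diameter 80 mm, bore 70 mm, wall 5 mm, height 75 mm (rim at z = 0.075). z is up along the jar's axis
- lid_small_knob (a point): knob of the smallest of three wooden lids alike but for diameter; grasp point on its axis. Round flange 58 mm wide, 8 thick; on top a darker upright knob 22 mm in diameter, 32 tall; below, a plug 38 mm wide, 12 deep, foot tapered. Point: 10 mm below the knob's top, 22 above the flange's top, 30 above its underside, 42 above the plug's foot on which the lid stands on the bench (point at z = 0.042). z: up along the axis
- lid_medium_knob (a point): knob of the middle-sized of three wooden lids alike but for diameter; grasp point on its axis. Round flange 84 mm wide, 8 thick; on top a darker upright knob 22 mm in diameter, 32 tall; below, a plug 58 mm wide, 12 deep, foot tapered. Point: 10 mm below the knob's top, 22 above the flange's top, 30 above its underside, 42 above the plug's foot on which the lid stands on the bench (point at z = 0.042). z: up along the axis
- lid_large_knob (a point): knob of the largest of three wooden lids alike but for diameter; grasp point on its axis. Round flange 110 mm wide, 8 thick; on top a darker upright knob 22 mm in diameter, 32 tall; below, a plug 84 mm wide, 12 deep, foot tapered. Point: 10 mm below the knob's top, 22 above the flange's top, 30 above its underside, 42 above the plug's foot on which the lid stands on the bench (point at z = 0.042). z: up along the axis
Mind the look-alikes: they are no part of the job. Leave any purple look-alike of the part that bears lid_medium_knob alone.

How it is judged (in metres and radians):
At the end, for the whole second after the job is handed in: The middle-sized lid (84 mm) sits on the jar, centred within 12 mm, its flange on the rim within 5 mm of fully home and level within 7 degrees; the jar stands upright on the bench; the gripper touches nothing (horizontal distance between lid_medium_knob and jar_mouth below 0.012 m and z of lid_medium_knob in the frame of jar_mouth between 0.025 and 0.035 m and angle between each of lid_medium_knob, jar_mouth's own z axis and vertical below 0.12 rad and height (world z) of jar_mouth below 0.085 m and contact force between the fingers and anything else below 0.1 N).
It fails at once if the smallest lid is moved more than 40 mm (distance of lid_small_knob from where it was at the start of the episode above 0.04 m).
It fails at once if the largest lid is moved more than 40 mm (distance of lid_large_knob from where it was at the start of the episode above 0.04 m).
It fails at once if the jar is tipped by more than 20 degrees (angle between jar_mouth's own z axis and vertical above 0.35 rad).
It also fails if it takes over 32 s, if anything falls off the work surface, if the arm or the gripper's body presses on something with over 40 N, if the wrist force passes 120 N, or if a joint passes its speed limit or range.

ROBOT

A 6-joint arm with a two-finger parallel gripper is mounted at the origin on a cart in front of the work surface, level with it; the furniture and walls round the work are solid. World frame = base frame: x ahead of the robot, y to its left, z up, the work surface at z = 0. Lengths are in m, angles in degrees, forces in N, time in s.
With the tool pointing down it reaches from about 0.25 to 0.725 m from the base axis. Payload 9.7 kg.
Tool frame: the origin (TCP) lies on the centre line of the jaws, within the pads' length; the fingertips stand 17 mm ahead of it and the grasp point (between the pads) lies 2 mm behind it; z points along the fingers, y is the direction in which the jaws open and shut (so a half turn about z gives the same grasp; the last joint's range is limited). The gripper opens to 85 mm and grips with 20 to 120 N. Pads are 22 mm wide; open, the fingers measure 114 mm over their backs; the gripper's body (76 mm by 85 mm) begins 54 mm behind the grasp point. The pads swing forward as they close: fully open they stand 13 mm farther back than shut.
Start: joints at [70.588, 4.979, 10.078, 95.1, 0, 90], TCP at [0.183, 0.519, 0.248] pointing down, gripper open.
Joint ranges: [-179.16, 179.16], [-48.56, 103.87], [-65.8, 70.77], [-126.05, 130.52], [-82.76, 87.17], [-180, 180]. Speed limits (degrees/s): [127.2, 127.2, 147.25, 180, 180, 180].

INTERFACE

Orientations are given as a 3x3 rotation matrix whose columns are the frame's x, y, z axes.
In Python, from station import r, cams gives the robot as it stands.
- The arm moves only by the tool send_rows, never from a script. Its argument "targets" is one flat list of numbers, 7 for each row, row after row: the shift along the tool's x, y, z in mm, then the turn, a rotation vector about the tool's x, y, z in rad, then the opening, from 0 (shut) to 1 (fully open). A call has exactly 10 rows; each row shifts and turns the commanded pose from where the row before left it, along the tool's axes as they then stand; what a row does not reach is not made up. A row lasts 1/8 s, in which the tool goes at most 62.5 mm and 10.7 degrees, less where a joint would pass 70% of its speed; a pose out of reach is approached as far as the arm can. A call is refused whole if a number of a shift passes 62.5 or a number of a turn 0.188, either way. A call with a gripper value outside its range is refused whole. The fingers move at their own pace and stop on an object; "newtons" is the grip in N (left out, the last holds). Time passes only in rows, so rows that do not move let the fingers close, or fill a call up. It gives the time, the measured TCP pose, the force and the opening at its end, in the units of the state.
- r.state(): the state, without advancing time (a new reading comes with each control period).
- cams.capture(name): name is "side" or "top"; returns a dict with "image" (480x640x3 uint8, red, green, blue), "depth" (480x640 float32, m along the optical axis (not along the pixel's ray), 0 where there is no reading), "fx", "fy", "cx", "cy" (pixels), "R" (3x3) and "t" (3): a world point X has camera coordinates R X + t. Camera axes: x right, y down, z forward; pixel columns grow to the right and rows downward; lengths in m; the calibration is good to about 2 mm. A picture is of the moment at which its call begins.
- r.sign_off(): hands the job in, once; it reports no verdict.
The state is a dict: "time": time; "joint_positions": joint angles; "qd": joint speeds; "tau": joint torques, N m; "eef_pos": TCP position; "ee_rot": TCP orientation; "contact_force": force on the tool from outside, world axes, zero at the start; "wrist_torque": the same for the moment, N m; "finger_gap": opening from 0.0 (shut) to 1.0 (fully open).
Only numpy, scipy, OpenCV 4.12 (cv2) and the standard library are available. Lean on these libraries where they do the work, as an engineer would, in place of code of your own. Each camera call takes 0.05 s, during which the arm holds its last target.

## Working session

There is one attempt and no reset: what is moved stays moved. The work goes in short steps, Python scripts to look and compute and a tool call to move; the robot and the scene stay as the last step left them, time stands still between calls to the robot, and variables do not carry over. Pictures are saved under pics/ and viewed, and the job is handed in when it is done.

Besides the shell and the picture viewer there is one more tool, called after ">>>" as name(argument=value, ...), one argument or row to a line, values as JSON. send_rows: Moves the arm, as the interface text tells. Its arguments: {"type":"object","properties":{"targets":{"type":"array","items":{"type":"number"}},"newtons":{"type":"number"}},"required":["targets"]}

```bash
mkdir -p pics; ls
python3 - <<'E'
from station import r,cams
import cv2,numpy as np
print(r.state())
for n in("side","top"):
    c=cams.capture(n); cv2.imwrite(f"pics/{n}0.png",c["image"][:,:,::-1]); np.savez(f"{n}0.npz",**c)
    print(n,c["fx"],c["fy"],c["cx"],c["cy"],c["R"].round(3).tolist(),c["t"].round(3), (-c["R"].T@c["t"]).round(3))
E
```

```text
pics
{'time': 0.0, 'joint_positions': array([ 7.05900679e+01,  5.01064503e+00,  1.00334183e+01,  9.50983307e+01,
       -5.17815509e-04,  9.00005300e+01]), 'qd': array([-0.03549509,  0.00511215,  0.04799172,  0.02138686, -0.03324007,
       -0.01998806]), 'tau': array([ 3.31284355e-03, -5.20388532e+01,  4.64803791e+01,  1.64631981e-02,
        7.87276804e-05, -2.84655670e-05]), 'eef_pos': array([0.18271282, 0.51854696, 0.24757813]), 'ee_rot': array([[-9.43161994e-01,  3.32333067e-01, -4.29721128e-04],
       [ 3.32333345e-01,  9.43161170e-01, -1.24677950e-03],
       [-9.04977532e-06, -1.31872570e-03, -9.99999130e-01]]), 'contact_force': array([-0.75361286,  0.04023096, -0.18995405]), 'wrist_torque': array([-0.00569766, -0.00959805, -0.00342445]), 'finger_gap': 1.0009941404646283}
side 568.0476918256566 568.0476918256566 323.1885929784249 237.61052075397225 [[0.879, -0.476, -0.01], [-0.312, -0.56, -0.767], [0.359, 0.678, -0.641]] [-0.463  0.162  1.001] [ 0.098 -0.808  0.761]
top 608.7817471565718 608.7817471565718 316.00049389261125 244.03445559600044 [[0.01, -1.0, 0.006], [-0.982, -0.011, -0.19], [0.19, -0.004, -0.982]] [-0.072  0.491  0.943] [ 0.304 -0.063  1.019]
```

View pics/top0.png

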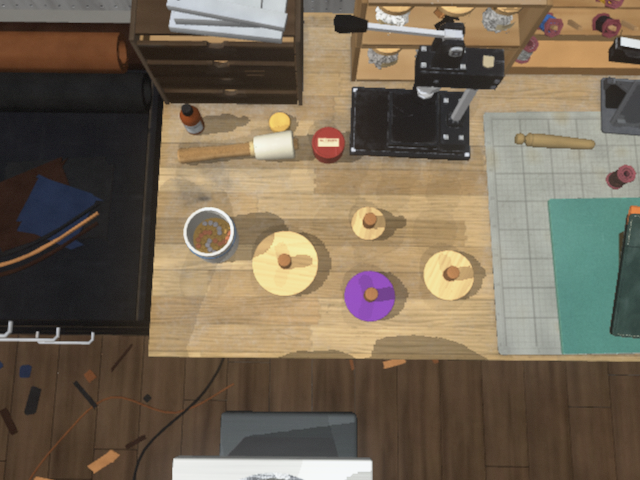

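View pics/side0.png

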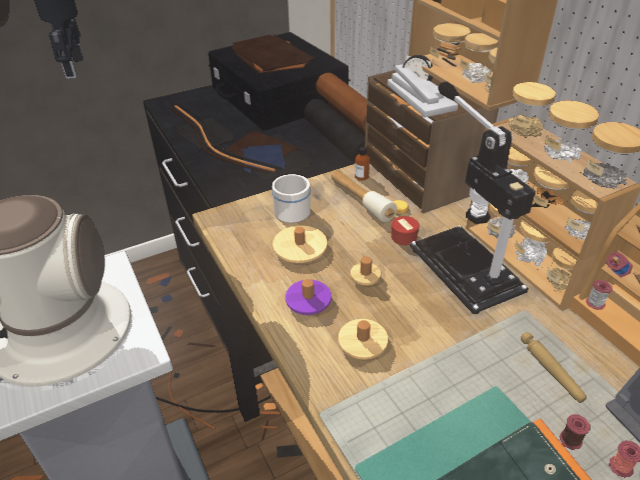

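Top view: the wooden lids are small (369,223), large (285,262) and a wooden one of middle size at (449,274). The purple look-alike is at (370,296) and the jar at (210,233). The side view shows the middle-sized wooden lid at (363,338) and the jar at (291,198). My choice is the wooden lid at top (449,274). I'll measure it and take a close crop.

```bash
cat > h.py <<'E'
import numpy as np,cv2
def ray(c,u,v):
    d=np.linalg.inv(c["R"])@np.array([(u-c["cx"])/c["fx"],(v-c["cy"])/c["fy"],1]); return -c["R"].T@c["t"],d
def onz(c,u,v,z):
    o,d=ray(c,u,v); return o+d*(z-o[2])/d[2]
def tri(c1,p1,c2,p2):
    A=[];b=[]
    for c,p in((c1,p1),(c2,p2)):
        o,d=ray(c,*p); d/=np.linalg.norm(d); M=np.eye(3)-np.outer(d,d);A.append(M);b.append(M@o)
    X=np.linalg.solve(A[0]+A[1],b[0]+b[1]); 
    return X,[np.linalg.norm(A[i]@X-b[i])*1e3 for i in(0,1)]
def cloud(c):
    v,u=np.mgrid[:480,:640]; z=c["depth"]; P=np.stack([(u-c["cx"])/c["fx"]*z,(v-c["cy"])/c["fy"]*z,z],-1)
    W=(P-c["t"])@c["R"]; W[z==0]=np.nan; return W
E
python3 - <<'E'
from h import *
T=dict(np.load("top0.npz"));S=dict(np.load("side0.npz"))
cl={"top":cloud(T),"side":cloud(S)}
px={"med":((449,274),(363,338)),"large":((285,262),(300,244)),"small":((369,223),(366,274)),"purple":((370,296),(309,297)),"jar":((210,233),(291,195))}
for k,(a,b) in px.items():
    for n,c,p in(("top",T,a),("side",S,b)):
        u,v=p;w=45;W=cl[n];m=np.zeros((480,640),bool);m[max(0,v-w):v+w,u-w:u+w]=1
        z=W[...,2]
        g=onz(c,u,v,.02)
        near=np.hypot(W[...,0]-g[0],W[...,1]-g[1])<(.075)
        if k=="jar": bands=[("rim",.071,.080)]
        else: bands=[("flange",.012,.024),("ktop",.045,.058)]
        for bn,lo,hi in bands:
            mm=(m&near&(z>lo)&(z<hi)).astype(np.uint8)
            n_,lab,st,cen=cv2.connectedComponentsWithStats(mm)
            if n_<2: print(k,n,bn,"none");continue
            i=1+np.argmax(st[1:,4]);mk=lab==i
            (cx,cy),(w1,h1),an=cv2.minAreaRect(np.argwhere(mk)[:,::-1].astype(np.float32))
            P=W[mk][:,:2].astype(np.float32);(xc,yc),rad=cv2.minEnclosingCircle(P)
            print(k,n,bn,"pix",cen[i].round(1),st[i,4],"circ",round(xc,4),round(yc,4),"D",round(2*rad,4),"mean",W[mk].mean(0).round(4))
I=cv2.imread("pics/top0.png");J=cv2.imread("pics/side0.png")
cv2.imwrite("pics/crop0.png",np.hstack([cv2.resize(I[224:324,399:499],(400,400)),cv2.resize(J[288:388,313:413],(400,400))]))
E
```

```text
med top flange pix [448.3 275.7] 1767 circ 0.4471 -0.2886 D 0.0849 mean [ 0.4465 -0.2873  0.0198]
med top ktop pix [452.7 272.7] 144 circ 0.4473 -0.2879 D 0.022 mean [ 0.4469 -0.2873  0.0513]
med side flange pix [362.8 340.4] 1308 circ 0.4466 -0.2877 D 0.0873 mean [ 0.4434 -0.293   0.0212]
med side ktop pix [363.5 325.9] 135 circ 0.4454 -0.287 D 0.0244 mean [ 0.4458 -0.2893  0.0519]
large top flange pix [285.4 263.8] 3169 circ 0.465 -0.0166 D 0.1107 mean [ 0.4636 -0.0169  0.0194]
large top ktop pix [284.5 260.2] 137 circ 0.4644 -0.0164 D 0.0221 mean [ 0.4642 -0.0167  0.051 ]
large side flange pix [299.9 244.9] 1370 circ 0.466 -0.0158 D 0.1162 mean [ 0.4612 -0.0231  0.0214]
large side ktop pix [299.2 231.4] 88 circ 0.4641 -0.0181 D 0.0235 mean [ 0.4634 -0.0185  0.0517]
small top flange pix [368.3 224.4] 716 circ 0.5342 -0.1555 D 0.0584 mean [ 0.5322 -0.1551  0.0196]
small top ktop pix [370.1 219.3] 138 circ 0.5342 -0.1557 D 0.0223 mean [ 0.5336 -0.1552  0.051 ]
small side flange pix [365.4 275. ] 415 circ 0.5339 -0.1554 D 0.0598 mean [ 0.5301 -0.1609  0.0211]
small side ktop pix [366.2 261.1] 100 circ 0.5341 -0.1541 D 0.026 mean [ 0.5326 -0.1571  0.0521]
purple top flange pix [369.6 296.3] 1825 circ 0.4116 -0.1569 D 0.084 mean [ 0.4108 -0.1565  0.0196]
purple top ktop pix [371.3 293.9] 142 circ 0.4116 -0.1567 D 0.0214 mean [ 0.4113 -0.1563  0.051 ]
purple side flange pix [308.3 298.5] 1045 circ 0.4107 -0.1567 D 0.0866 mean [ 0.408  -0.163   0.0212]
purple side ktop pix [307.7 284.1] 114 circ 0.4117 -0.1575 D 0.0236 mean [ 0.4102 -0.1585  0.0522]
jar top rim pix [208.6 232.2] 466 circ 0.5051 0.103 D 0.0809 mean [0.5043 0.1034 0.0742]
jar side rim pix [291.1 181.8] 204 circ 0.5066 0.1039 D 0.0825 mean [0.5108 0.1134 0.0757]
```

View pics/crop0.png

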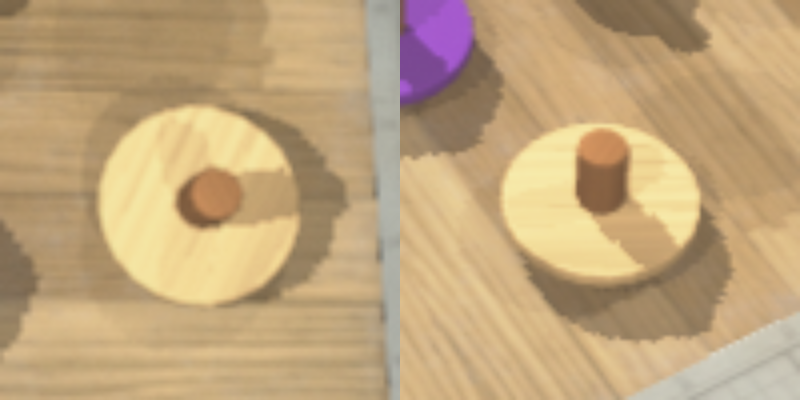

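The crop shows a bare-wood lid with a brown knob. Its flange measures 84 to 87 mm, so this is the middle-sized lid, at (0.447, -0.288). The jar rim is at (0.5055, 0.1035), z about 0.075, with a diameter of 81 mm. Depth puts the knob top at 0.0515 from both views, where 0.052 is expected. I'll check that by ray triangulation while starting to move high across the bench.

Run:
```python
from h import *
T=dict(np.load("top0.npz"));S=dict(np.load("side0.npz"))
print("med ktop",tri(T,(452.7,272.7),S,(363.5,325.9)))
# jar rim: ellipse of near-white rim from convex hull of depth mask, both views
cs=[]
for c,p in((T,(210,233)),(S,(291,185))):
    W=cloud(c);m=(abs(W[...,2]-.075)<.006)&(np.hypot(W[...,0]-.5055,W[...,1]-.1035)<.05)
    h=cv2.convexHull(np.argwhere(m)[:,::-1].astype(np.int32)); e=cv2.fitEllipse(h);cs.append(e[0]);print(e)
print("jar",tri(T,cs[0],S,cs[1]), onz(T,*cs[0],.075),onz(S,*cs[1],.075))
```

```text
med ktop (array([ 0.44696085, -0.28769015,  0.04977172]), [np.float64(0.10792965801160466), np.float64(0.10792965801165871)])
((208.96139526367188, 232.03077697753906), (48.97462844848633, 50.43208312988281), 74.70314025878906)
((290.77386474609375, 185.9635009765625), (24.802858352661133, 37.80167770385742), 86.24430847167969)
jar (array([0.50475475, 0.10290026, 0.07297598]), [np.float64(0.12445658832236864), np.float64(0.12445658832236633)]) [0.50420531 0.10258039 0.075     ] [0.5036859  0.10020493 0.075     ]
```

>>> send_rows(
  targets=[-26, -33.5, 5, 0, 0, 0, 0.6, -26, -33.5, 5, 0, 0, 0, 0.6, -26, -33.5, 5, 0, 0, 0, 0.6, -26, -33.5, 5, 0, 0, 0, 0.6, -26, -33.5, 5, 0, 0, 0, 0.6, -26, -33.5, 5, 0, 0, 0, 0.6, -26, -33.5, 5, 0, 0, 0, 0.6, -26, -33.5, 5, 0, 0, 0, 0.6, -26, -33.5, 5, 0, 0, 0, 0.6, -26, -33.5, 5, 0, 0, 0, 0.6],
  newtons=40,
)

```text
time: 1.35
eef_pos: [0.3167, 0.115, 0.198]
ee_rot: [[-0.943, 0.332, 0.0], [0.332, 0.943, 0.0], [-0.0, 0.0, -1.0]]
contact_force: [0.4, -0.4, 0.1]
finger_gap: 0.602
```

>>> send_rows(
  targets=[-26, -34, 8, 0, 0, 0, 0.6, -26, -34, 8, 0, 0, 0, 0.6, -26, -34, 8, 0, 0, 0, 0.6, -26, -34, 8, 0, 0, 0, 0.6, -26, -34, 8, 0, 0, 0, 0.6, -26, -34, 8, 0, 0, 0, 0.6, -26, -34, 8, 0, 0, 0, 0.6, -26, -34, 8, 0, 0, 0, 0.6, -26, -34, 8, 0, 0, 0, 0.6, -23, -31, 8, 0, 0, 0, 0.6],
)

```text
time: 2.6
eef_pos: [0.4472, -0.2883, 0.1176]
ee_rot: [[-0.943, 0.333, -0.0], [0.333, 0.943, 0.0], [0.0, 0.0, -1.0]]
contact_force: [0.1, 0.9, 0.4]
finger_gap: 0.598
```

Run:
```python
from station import r,cams
import numpy as np,cv2
s=r.state();print(s["eef_pos"],s["finger_gap"],s["joint_positions"].round(1))
R=s["ee_rot"];print((R.T@(np.array([.447,-.288,.043])-s["eef_pos"])*1e3).round(1))
c=cams.capture("side");cv2.imwrite("pics/side1.png",c["image"][200:420,220:520,::-1].repeat(2,0).repeat(2,1))
```

```text
[ 0.44716629 -0.28834707  0.11758381] 0.5978344653677414 [-32.8   2.   -7.5  80.5   0.  -13.4]
[ 0.2  0.3 74.6]
```

View pics/side1.png

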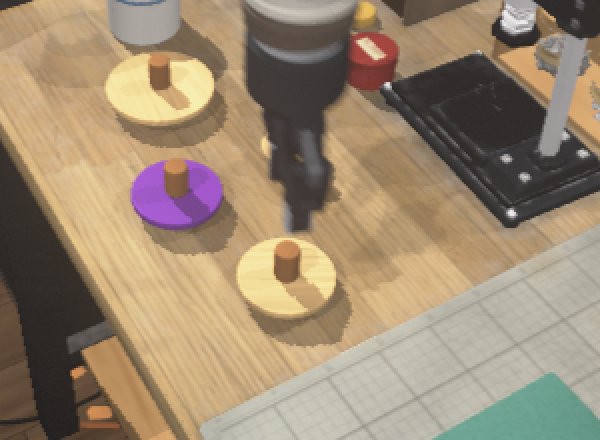

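The fingers are centred above the middle wooden lid, at crop (290,260). I'll descend and start closing.

>>> send_rows(
  targets=[0, 0, 15, 0, 0, 0, 0.6, 0, 0, 15, 0, 0, 0, 0.6, 0, 0, 15, 0, 0, 0, 0.6, 0, 0, 15, 0, 0, 0, 0.6, 0, 0, 10, 0, 0, 0, 0.6, 0, 0, 4, 0, 0, 0, 0.6, 0, 0, 0, 0, 0, 0, 0.6, 0, 0, 0, 0, 0, 0, 0.1, 0, 0, 0, 0, 0, 0, 0.1, 0, 0, 0, 0, 0, 0, 0.1],
  newtons=40,
)

```text
time: 3.9
eef_pos: [0.4474, -0.2871, 0.0449]
ee_rot: [[-0.943, 0.332, 0.001], [0.332, 0.943, -0.001], [-0.001, -0.0, -1.0]]
contact_force: [-0.9, -0.1, 4.8]
finger_gap: 0.238
```

>>> send_rows(
  targets=[0, 0, 0, 0, 0, 0, 0.1, 0, 0, 0, 0, 0, 0, 0.1, 0, 0, 0, 0, 0, 0, 0.1, 0, 0, -10, 0, 0, 0, 0.1, 0, 0, -15, 0, 0, 0, 0.1, 0, 0, -20, 0, 0, 0, 0.1, 0, 0, -20, 0, 0, 0, 0.1, 0, 0, -20, 0, 0, 0, 0.1, 0, 0, -15, 0, 0, 0, 0.1, 0, 0, 0, 0, 0, 0, 0.1],
)

```text
time: 5.15
eef_pos: [0.4476, -0.2872, 0.1457]
ee_rot: [[-0.943, 0.332, 0.002], [0.332, 0.943, -0.001], [-0.002, -0.001, -1.0]]
contact_force: [0.9, -0.2, -0.6]
finger_gap: 0.235
```

Run:
```python
from station import r,cams
import numpy as np,cv2
s=r.state();print(s["eef_pos"],s["finger_gap"],s["contact_force"])
R=s["ee_rot"];print((R.T@(np.array([.505,.103,.1455])-s["eef_pos"])*1e3).round(1))
c=cams.capture("side");np.savez("side2.npz",**c);cv2.imwrite("pics/side2.png",c["image"][150:400,220:520,::-1].repeat(2,0).repeat(2,1))
```

```text
[ 0.44757445 -0.28723856  0.14570292] 0.23514508992160285 [ 0.94478029 -0.16739619 -0.63540257]
[ 7.550e+01  3.871e+02 -2.000e-01]
```

View pics/side2.png

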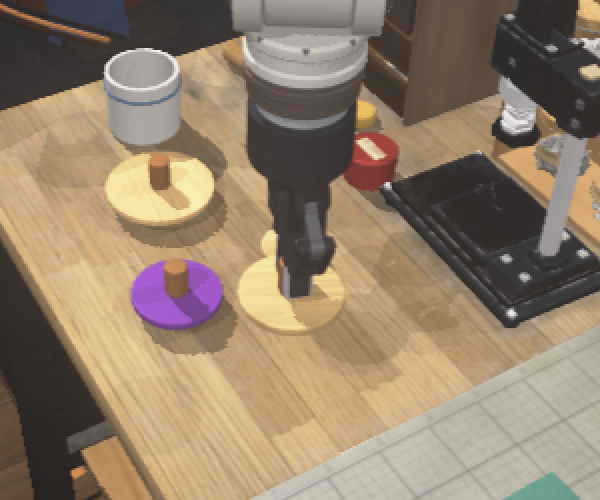

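The lid is held level at crop (290,290) and has come off the bench. Next I carry it to the jar.

>>> send_rows(
  targets=[2, 10, -5, 0, 0, 0, 0.1, 4, 20, -5, 0, 0, 0, 0.1, 6, 30, 0, 0, 0, 0, 0.1, 7, 35, 0, 0, 0, 0, 0.1, 7, 35, 0, 0, 0, 0, 0.1, 7, 35, 0, 0, 0, 0, 0.1, 7, 35, 0, 0, 0, 0, 0.1, 7, 35, 0, 0, 0, 0, 0.1, 6, 35, 0, 0, 0, 0, 0.1, 6, 35, 0, 0, 0, 0, 0.1],
)

```text
time: 6.45
eef_pos: [0.4923, 0.0227, 0.1544]
ee_rot: [[-0.943, 0.332, 0.0], [0.332, 0.943, 0.0], [0.0, 0.0, -1.0]]
contact_force: [1.3, -0.0, -0.3]
finger_gap: 0.24
```

>>> send_rows(
  targets=[6, 32, 0, 0, 0, 0, 0.1, 5, 25, 0, 0, 0, 0, 0.1, 3, 15, 0, 0, 0, 0, 0.1, 2, 7, 0, 0, 0, 0, 0.1, 0, 2, 0, 0, 0, 0, 0.1, 0, 0, 0, 0, 0, 0, 0.1, 0, 0, 0, 0, 0, 0, 0.1, 0, 0, 0, 0, 0, 0, 0.1, 0, 0, 0, 0, 0, 0, 0.1, 0, 0, 0, 0, 0, 0, 0.1],
)

```text
time: 7.7
eef_pos: [0.5046, 0.102, 0.1543]
ee_rot: [[-0.943, 0.332, 0.0], [0.332, 0.943, -0.0], [-0.0, 0.0, -1.0]]
contact_force: [0.2, 0.3, -0.7]
finger_gap: 0.241
```

Run:
```python
from station import r,cams
from h import *
s=r.state();print(s["eef_pos"],s["finger_gap"],s["contact_force"])
R=s["ee_rot"];print((R.T@(np.array([.505,.103,.115])-s["eef_pos"])*1e3).round(1))
ims=[]
for n,(u,v) in(("side",(291,170)),("top",(210,233))):
    c=cams.capture(n);np.savez(n+"3.npz",**c);ims.append(cv2.resize(c["image"][v-80:v+80,u-80:u+80,::-1],(400,400)))
    W=cloud(c);hsv=cv2.cvtColor(c["image"],cv2.COLOR_RGB2HSV)
    near=np.hypot(W[...,0]-s["eef_pos"][0],W[...,1]-s["eef_pos"][1])<.06
    for b,lo,hi in(("lid",.10,.14),("jar",.068,.079)):
        m=near&(W[...,2]>lo)&(W[...,2]<hi)
        if b=="lid": m&=(hsv[...,1]>60)&(hsv[...,2]>130)
        if m.sum()<20: print(n,b,m.sum());continue
        P=W[m];print(n,b,m.sum(),[round(float(x),4) for x in sum(map(lambda q:list(q) if isinstance(q,tuple) else [q*2],cv2.minEnclosingCircle(P[:,:2].astype(np.float32))),[])],np.percentile(P[:,2],[5,50,95]).round(4))
        if b=="lid":
            A=np.c_[P[:,:2],np.ones(len(P))];print("tilt",np.linalg.lstsq(A,P[:,2],rcond=None)[0][:2].round(3))
cv2.imwrite("pics/c3.png",np.hstack(ims))
```

```text
[0.50463917 0.10199884 0.15432626] 0.24113170050095553 [ 0.21187702  0.25582602 -0.74259319]
[-0.   1.1 39.3]
side lid 651 [0.5048, 0.1, 0.0878] [0.1262 0.1311 0.1334]
tilt [0.015 0.031]
side jar 317 [0.505, 0.1016, 0.0823] [0.0686 0.0743 0.0779]
top lid 610 [0.503, 0.0947, 0.0818] [0.1259 0.1288 0.1315]
tilt [0.003 0.002]
top jar 166 [0.4883, 0.0889, 0.0653] [0.0697 0.0734 0.0764]
```

View pics/c3.png

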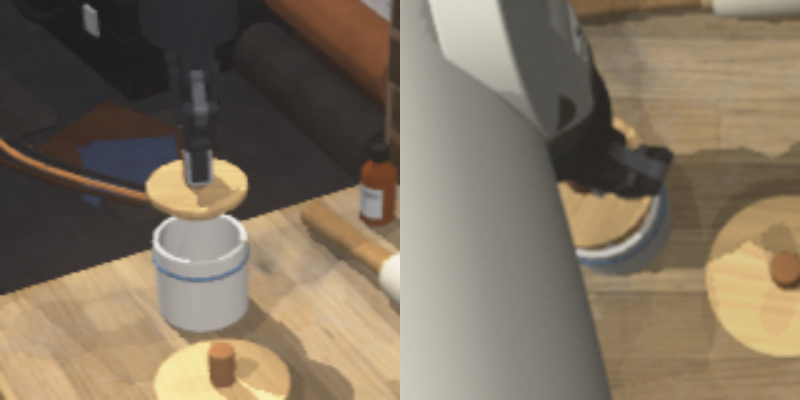

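The lid is level above the jar mouth, left crop (197,187) over the jar at (200,240), and within about 2 mm of centred. Seating it needs about 46 mm of descent.

>>> send_rows(
  targets=[0, 1, 10, 0, 0, 0, 0.1, 0, 0, 10, 0, 0, 0, 0.1, 0, 0, 8, 0, 0, 0, 0.1, 0, 0, 5, 0, 0, 0, 0.1, 0, 0, 4, 0, 0, 0, 0.1, 0, 0, 3, 0, 0, 0, 0.1, 0, 0, 2, 0, 0, 0, 0.1, 0, 0, 2, 0, 0, 0, 0.1, 0, 0, 1, 0, 0, 0, 0.1, 0, 0, 0, 0, 0, 0, 0.1],
)

```text
time: 9.05
eef_pos: [0.5049, 0.103, 0.1093]
ee_rot: [[-0.943, 0.332, -0.0], [0.332, 0.943, 0.0], [0.0, 0.0, -1.0]]
contact_force: [0.3, -1.3, -0.4]
finger_gap: 0.239
```

Run:
```python
from station import r
s=r.state();print(s["eef_pos"],s["finger_gap"],s["contact_force"])
```

```text
[0.50492662 0.10304107 0.10928492] 0.2392690861684782 [ 0.34586991 -1.27514595 -0.36092681]
```

>>> send_rows(
  targets=[0, 0, 0.5, 0, 0, 0, 0.1, 0, 0, 0.5, 0, 0, 0, 0.1, 0, 0, 0.4, 0, 0, 0, 0.1, 0, 0, 0, 0, 0, 0, 0.1, 0, 0, 0, 0, 0, 0, 0.3, 0, 0, 0, 0, 0, 0, 0.4, 0, 0, 0, 0, 0, 0, 0.5, 0, 0, 0, 0, 0, 0, 0.5, 0, 0, 0, 0, 0, 0, 0.5, 0, 0, 0, 0, 0, 0, 0.5],
)

```text
time: 10.3
eef_pos: [0.5049, 0.103, 0.1079]
ee_rot: [[-0.943, 0.332, -0.0], [0.332, 0.943, -0.0], [0.0, -0.0, -1.0]]
contact_force: [0.0, -0.1, 0.2]
finger_gap: 0.499
```

>>> send_rows(
  targets=[0, 0, -3, 0, 0, 0, 0.5, 0, 0, -5, 0, 0, 0, 0.5, 0, 0, -10, 0, 0, 0, 0.5, 0, 0, -15, 0, 0, 0, 0.5, 0, 0, -20, 0, 0, 0, 0.5, 0, 0, -20, 0, 0, 0, 0.5, 0, 0, -20, 0, 0, 0, 0.5, 20, 0, -20, 0, 0, 0, 0.5, 40, 0, 0, 0, 0, 0, 0.5, 40, 0, 0, 0, 0, 0, 0.5],
)

```text
time: 11.55
eef_pos: [0.4099, 0.1365, 0.2221]
ee_rot: [[-0.943, 0.333, 0.001], [0.333, 0.943, 0.0], [-0.001, 0.001, -1.0]]
contact_force: [-0.5, 0.5, -0.5]
finger_gap: 0.504
```

Run:
```python
from station import r,cams
from h import *
s=r.state();print(s["time"],s["eef_pos"],s["finger_gap"],s["contact_force"])
ims=[];K=[]
for n,(u,v) in(("side",(291,170)),("top",(210,233))):
    c=cams.capture(n);np.savez(n+"4.npz",**c);ims.append(cv2.resize(c["image"][v-80:v+80,u-80:u+80,::-1],(400,400)))
    W=cloud(c);near=np.hypot(W[...,0]-.505,W[...,1]-.103)<.06
    for b,lo,hi in(("flange",.076,.09),("knob",.108,.122)):
        m=near&(W[...,2]>lo)&(W[...,2]<hi)
        if m.sum()<20: print(n,b,m.sum());continue
        P=W[m];q,d=cv2.minEnclosingCircle(P[:,:2].astype(np.float32))
        print(n,b,m.sum(),np.round(q,4),round(2*d,4),np.percentile(P[:,2],[5,50,95]).round(4), "tilt",np.linalg.lstsq(np.c_[P[:,:2],np.ones(len(P))],P[:,2],rcond=None)[0][:2].round(3))
cv2.imwrite("pics/c4.png",np.hstack(ims))
```

```text
11.55 [0.40985486 0.13649653 0.22212343] 0.5040225791195283 [-0.45789539  0.50464904 -0.45742986]
side flange 684 [0.5061 0.1011] 0.0885 [0.0796 0.0848 0.0874] tilt [0.01  0.031]
side knob 78 [0.5036 0.1008] 0.0233 [0.1093 0.1156 0.1182] tilt [0.063 0.233]
top flange 1982 [0.5044 0.1014] 0.0845 [0.0794 0.0824 0.0851] tilt [ 0.004 -0.001]
top knob 162 [0.5042 0.1014] 0.022 [0.1107 0.1137 0.1167] tilt [0.044 0.032]
```

View pics/c4.png

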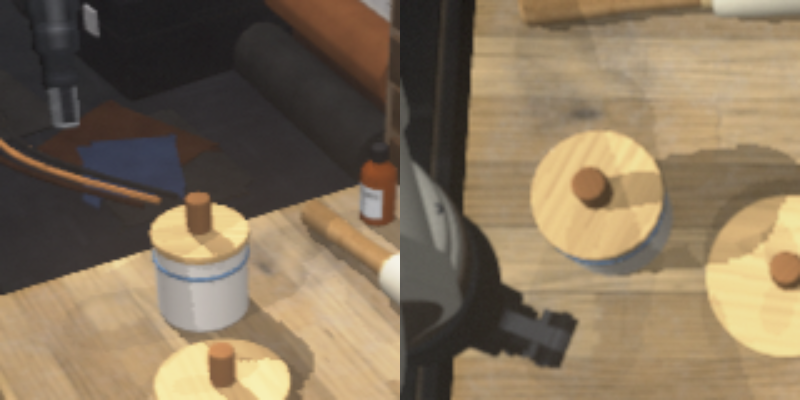

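The lid sits flat on the jar, left crop (200,235) and right crop (597,195). Its flange top is at about 0.083, as expected, it is level and within about 2 mm of centred. The gripper is clear.

```bash
python3 -c "
from station import r
print(r.sign_off())"
```

```text
the job is handed in; nothing more can be done
None
```

The middle-sized wooden lid (flange measured at 84 to 87 mm) is on the jar and the gripper has let go. I lifted it by its knob, lowered it into the mouth and handed the job in at about 11.6 s of the 32 s allowed. I never touched the other two lids or the purple look-alike, but I did not re-measure where they lie at the end.

**Last checks, after letting go:**
- **Seating:** the top view puts the flange top at 0.0824 m, against 0.083 m for fully home.
- **Centring:** the lid's axis is about 2 mm from the jar centre I measured before placing it.
- **Level:** tilt is below 0.01 rad in the top view and about 0.03 rad in the side view. The side view's figure is probably depth noise, since it read the same while the lid was held level in the air.
- **Jar:** it looks upright in both views.
- **Gripper:** it is more than 9 cm clear of the lid. The force reading of about 0.5 N per axis is no more than the sensor shows in free air.

**Disagreements:** ray triangulation put the knob top 2 mm low (0.0498 m against 0.052 m) and the jar rim 2 mm low (0.073 m against 0.075 m), within the 2 mm calibration tolerance or just past it. The side view's depth put the flange top about 2 mm higher than the top view did.

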